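# Slide the specimen mailer out from under the logbook and post it

## Robot

A 6-joint arm with a two-finger parallel gripper is mounted at the origin on the work surface. World frame = base frame: x ahead of the robot, y to its left, z up, the work surface at z = 0. Lengths are in m, angles in rad, forces in N, time in s.
With the tool pointing down it reaches from about 0.275 to 0.75 m from the base axis. Payload 10.2 kg.
Tool frame: the origin (TCP) lies midway between the tips of the shut fingers; the grasp point (between the pads) lies 19 mm behind it (env.hold_point_z is the distance from the TCP to the grasp point, in m); z points along the fingers, y is the line along which they close (so a half turn about z gives the same grasp; the last joint's range is limited). The gripper opens to 85 mm and grips with 20 to 120 N. Pads are 22 mm wide; open, the fingers measure 114 mm over their backs; the gripper's body (76 mm by 85 mm) begins 54 mm behind the grasp point. The pads swing forward as they close: fully open they stand 13 mm farther back than shut.
Start: joints at [-1.507, 0.313, 1.498, -0, 1.331, -0.223], TCP at [0.149, -0.504, 0.231] pointing down, gripper open.
Joint ranges: [-2.94, 2.94], [-0.97, 2.17], [0.19, 2.56], [-1.23, 4.37], [0.02, 3.11], [-2.88, 2.88]. Speed limits (rad/s): [2.39, 2.39, 3.01, 3.14, 3.14, 3.14].

## Interface

Orientations are given as a unit quaternion [x, y, z, w].
In Python, from bench import env, kinematics, monitor, eyes, job gives the robot as it stands. The module is installed in compiled form; this text tells all that it offers. Calls block until the motion is done:
- env.reach(position, orientation): joint-space move of the TCP to a pose.
- env.movel(position, velocity=0.15, frame=None, guard=None): straight line of the TCP; frame=None keeps the orientation; velocity is the mean speed in m/s. With guard (N) it stops when the force on the tool has changed by that much, and returns True; else False.
- env.set_joints(angles): joint-space move.
- env.release() and env.close_gripper(effort=None): open the fingers fully, or close them until they stop; effort is the grip in N (None keeps the last).
- env.hold(seconds).
- kinematics.ik(position, orientation): joint angles nearest the present ones, or None.
- monitor.sense(): the state.
- eyes.grab_frame(name): name is "side" or "top" or "wrist"; returns a dict with "frame" (420x560x3 uint8, red, green, blue), "mtx" (3x3 intrinsics, pixels), "view" (4x4, takes a point from world to camera coordinates). Camera axes: x right, y down, z forward; pixel columns grow to the right and rows downward; lengths in m; the calibration is good to about 2 mm. A picture is of the moment at which its call begins. There is no depth.
A pose or a line that the arm cannot do raises env.MotionError and nothing moves.
- job.hand_in(): hands the job in; it is judged then, once.
The state is a dict: "clock": time; "joints": joint angles; "qvel": joint speeds; "joint_efforts": joint torques, N m; "position": TCP position; "ee_rot": TCP orientation; "contact_force": force on the tool from outside, world axes, zero at the start; "ft_torque": the same for the moment, N m; "finger_gap": opening from 0.0 (shut) to 1.0 (fully open); "gripper_force": force on a finger pad.
Only numpy, scipy, OpenCV 4.12 (cv2) and the standard library are available. Lean on these libraries where they do the work, as an engineer would, in place of code of your own. Each camera call takes 0.05 s, during which the arm holds its last target. There are 200 camera calls.

## Task

The yellow slide mailer has to go with the next laboratory collection, but it lies at the bottom of the blue in-tray under the logbook with the spray can standing on it. Slide it out through the notch in the tray's front without lifting the book, moving it away or upsetting the can, then post it end first through the sprung flap in the sloping front of the white collection box and push it right through, so that it slides down inside and the flap springs shut behind it. Leave the mouse, pen cup and swab jar where they are.

Things in the scene. Friction and masses are not known exactly. Their poses are not given: they have to be found in the camera images.
- mailer: slide mailer: flat rigid plastic case 136 (x) x 62 (y) x 9 mm, yellow top, white underside, about 75 g. Origin: centre of its underside; z up out of the yellow face. At the start it lies flat on the tray floor; its -x end sticks out of the notch towards the robot, about 40 to 51 mm beyond the lip's front, the rest is under the book
- tray: blue in-tray, fixed, 176 (x) x 240 (y) mm, side and back walls to z 60 mm. Origin: on the desk under the middle of its front lip's front face; +x away from the robot. Floor top at z 6 mm. The lip (x 0 to 4 mm, up to z 41 mm) has a finger notch 100 mm wide (y -50 to 50) cut down to the floor: the mailer passes through it; the lip on both sides holds back the wider book
- logbook: wine-red hard-covered A5 logbook, 148 (x) x 210 (y) x 18 mm, about 250 g, lying flat on the mailer inside the tray with its front edge 1 to 8 mm behind the lip; when the mailer is drawn out the book tips a little and settles 9 mm lower on the tray floor. Origin: centre of its underside
- spraycan: blue and white alcohol spray can, 53 mm diameter x 130 mm high, about 150 g, standing loose on the front half of the book. Origin: centre of its base; z along its axis, up
- labbox: white sheet-steel collection box, fixed, 200 (x) x 160 (y) x 207 mm high, hollow. Origin: centre of its underside; +x away from the robot. Front wall (x -100) upright to z 130 mm; above it a 100 mm long face leans back 40 deg from vertical. In the face a slot 44 high x 96 mm wide; from its lower edge a chute, square to the face (so 40 deg down, away from the robot), runs 110 mm inwards
- slot (a point): centre of the slot, in the plane of the leaning face: 69 mm in front of (-x) the box's origin and 167 mm above the desk; axes as the box. The slot's edges lie 22 mm above and below it along the face
- flap (a joint): the metal flap (43 x 94 mm) that closes the slot: hinged along the slot's upper edge, it swings inwards; 0 = shut, up to 1.45 rad. Its spring needs about 2 N at the free edge to start, 3 N half open; it rides on the mailer and pinches it on the chute. Only when the mailer's outer end has been pushed about 45 mm in past the face does it slide down and let the flap shut
- mouse: black computer mouse, 100 x 60 x 29 mm, on the desk between tray and box. Origin: centre of its underside
- pencup: white pen cup 68 mm diameter x 100 mm with pens up to 150 mm high. Origin: centre of its base
- swabjar: glass jar with metal lid, 74 mm diameter x 103 mm. Origin: centre of its base
There are look-alikes about, which are no part of the job. What is shaped like the mailer but brown or turquoise is not meant.

How it is judged:
By the outcome, as a careful person would: the job done as asked, in the order asked, and still so for the second after the job is handed in, with the robot touching nothing.
It also fails if it takes over 64 s, if anything falls off the work surface, if the arm or the gripper's body presses on something with over 40 N, if the wrist force passes 120 N, or if a joint passes its speed limit or range.

## Working session

There is one attempt and no reset: what is moved stays moved. The work goes in short steps, each a Python script; the robot and the scene stay as the last script left them, time stands still between calls to the robot, and variables do not carry over. Pictures are saved under pics/ and viewed, at most 10 in all, crops included, and the job is handed in when it is done.

```bash
mkdir -p pics; python3 - <<'E'
from bench import env, kinematics, monitor, eyes, job
import cv2, pickle, numpy as np
d={n:eyes.grab_frame(n) for n in("side","top")}
pickle.dump(d,open('f0.pkl','wb'))
for n in d:
    cv2.imwrite(f'pics/{n}0.png',cv2.cvtColor(d[n]["frame"],cv2.COLOR_RGB2BGR))
    v=d[n]["view"]; print(n, (-v[:3,:3].T@v[:3,3]).round(3), v[:3,:3].round(2).tolist(), d[n]["mtx"].round(1).tolist())
s=monitor.sense(); print(s["clock"],s["ee_rot"],s["position"],env.hold_point_z)
E
```

```text
side [0.81  0.199 1.26 ] [[-0.77, 0.64, -0.0], [0.6, 0.73, -0.31], [-0.2, -0.24, -0.95]] [[448.0, 0.0, 282.7], [0.0, 448.0, 205.9], [0.0, 0.0, 1.0]]
top [ 0.346 -0.07   1.609] [[0.03, -1.0, 0.0], [-0.99, -0.03, -0.15], [0.15, 0.0, -0.99]] [[540.3, 0.0, 276.8], [0.0, 540.3, 213.1], [0.0, 0.0, 1.0]]
0.1 [ 9.89734541e-01  1.42916719e-01  3.91765248e-05 -5.89578846e-04] [ 0.14848302 -0.50331691  0.23078962] 0.0187
```

View pics/side0.png

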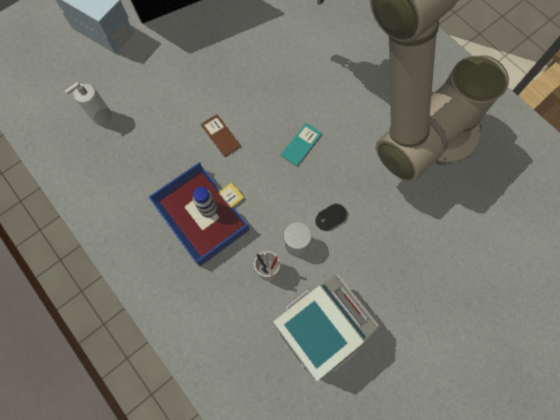

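View pics/top0.png

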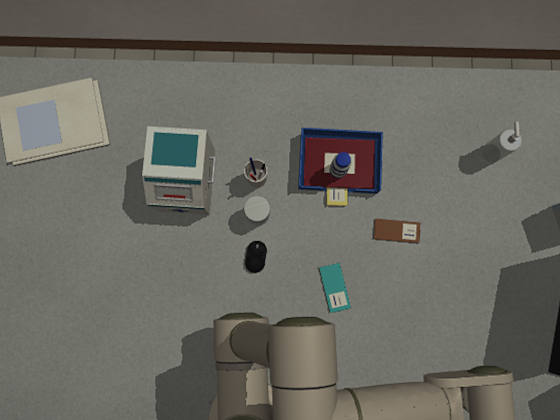

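The side view shows the yellow stub at (232,195) at the tray's front. The top view shows it at (337,197). The brown one at top (397,231) and the turquoise one at (335,287) are look-alikes: they lie loose on the desk, while the yellow one is under the book in the notch, as described. The box is at top (178,170), the mouse at (257,256), the jar at (257,209) and the cup at (256,170).

```bash
cat > h.py <<'E'
import numpy as np, cv2, pickle
def ray(f,uv):
    v=f["view"];R=v[:3,:3];c=-R.T@v[:3,3]
    d=R.T@np.linalg.solve(f["mtx"],[uv[0],uv[1],1.]);return c,d
def onplane(f,uv,z):
    c,d=ray(f,uv);return c+d*(z-c[2])/d[2]
def proj(f,P):
    p=f["view"]@np.r_[P,1];q=f["mtx"]@p[:3];return q[:2]/q[2]
def two(f,a,g,b):
    c,d=ray(f,a);e,k=ray(g,b);s=np.linalg.lstsq(np.c_[d,-k],e-c,rcond=None)[0]
    p,q=c+d*s[0],e+k*s[1];return (p+q)/2,np.linalg.norm(p-q)
E
python3 - <<'E'
from h import *
d=pickle.load(open('f0.pkl','rb'))
for n in('top','side'):
    f=d[n];hsv=cv2.cvtColor(f["frame"],cv2.COLOR_RGB2HSV)
    m=cv2.inRange(hsv,(22,120,90),(35,255,255))
    cs=[c for c in cv2.findContours(m,0,2)[0] if cv2.contourArea(c)>30]
    for c in cs:
        r=cv2.minAreaRect(c);print(n,'yellow',cv2.contourArea(c),[onplane(f,p,.015)[:2].round(4).tolist() for p in cv2.boxPoints(r)],cv2.boxPoints(r).round(1).tolist())
    m=cv2.inRange(hsv,(108,130,40),(125,255,255));c=max(cv2.findContours(m,0,2)[0],key=cv2.contourArea)
    r=cv2.minAreaRect(c);print(n,'tray',[onplane(f,p,.06)[:2].round(4).tolist() for p in cv2.boxPoints(r)],r)
def crop(f,x,y,w,h,W,H): return cv2.resize(f["frame"][y:y+h,x:x+w],(W,H),interpolation=cv2.INTER_CUBIC)
t,s=d['top'],d['side']
im=np.vstack([np.hstack([crop(t,138,120,80,60+40,400,500)[:300],crop(s,270,270,115,115,400,400)[:300]]),
 np.hstack([crop(t,295,125,100,75,400,300),crop(s,145,155,110,110,400,400)[:300]])])
im[:300,:400]=crop(t,138,122,80+52,99,400,300)
im[:300,400:]=crop(s,265,272,153,115,400,300)
im[300:,400:]=crop(s,140,158,147,110,400,300)
cv2.imwrite('pics/c1.png',im[:,:,::-1])
E
```

```text
top yellow 54.0 [[0.6704, -0.2156], [0.6718, -0.2727], [0.6261, -0.273], [0.6246, -0.2161]] [[327.0, 189.0], [346.0, 189.0], [346.0, 204.0], [327.0, 204.0]]
top tray [[0.6601, -0.1267], [0.8458, -0.1327], [0.8388, -0.376], [0.6534, -0.3657]] ((340.4903259277344, 160.18370056152344), (81.93922424316406, 61.283599853515625), 3.012787342071533)
side yellow 68.0 [[0.6692, -0.2757], [0.6206, -0.2774], [0.6222, -0.2162], [0.6701, -0.2149]] [[218.60000610351562, 191.6999969482422], [231.3000030517578, 181.60000610351562], [243.5, 196.8000030517578], [230.8000030517578, 207.0]]
side tray [[0.838, -0.3729], [0.6563, -0.3742], [0.6709, -0.128], [0.8437, -0.1333]] ((198.0159149169922, 210.96914672851562), (81.26702117919922, 63.72179412841797), 53.84181594848633)
```

View pics/c1.png

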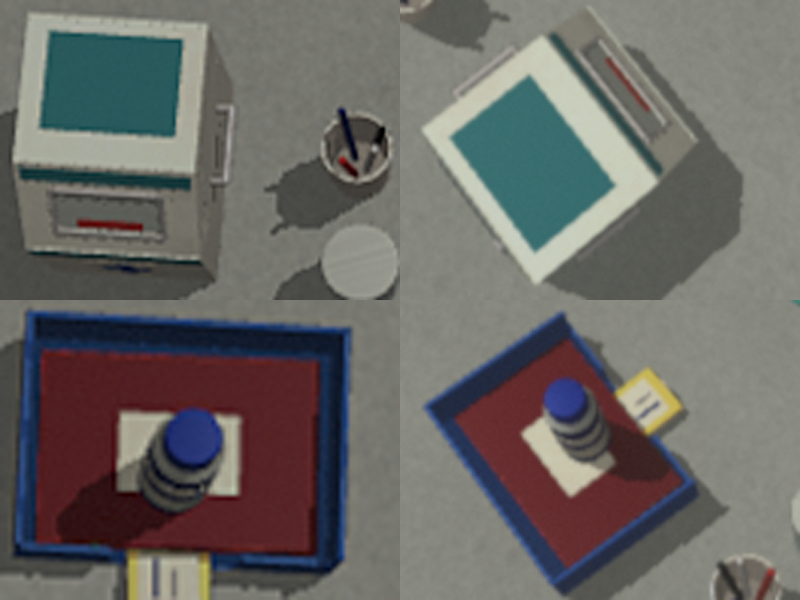

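Top left shows the box: the slot with its red mark is in the leaning face, around top (173,194), and the box is turned slightly. The bottom crops confirm the yellow stub with a white label, under the red book that carries the can. The other two mailers lie on the desk, so yellow is the target.

```bash
cat >> h.py <<'E'
from scipy.spatial.transform import Rotation as Ro
def tool(yaw,pitch,flip=False):
    h=np.array([np.cos(yaw),np.sin(yaw),0]);u=np.array([0,0,1.])
    z=np.cos(pitch)*h-np.sin(pitch)*u;x=np.sin(pitch)*h+np.cos(pitch)*u
    if flip:x=-x
    return Ro.from_matrix(np.c_[x,np.cross(z,x),z]).as_quat(),z
E
python3 - <<'E'
from h import *
from bench import kinematics
d=pickle.load(open('f0.pkl','rb'));t,s=d['top'],d['side']
T=lambda x,y:(x/3.03+138-.33,y/3.03+122-.33)
S=lambda x,y:(x*.3825+265-.33,y*.3825+272-.33)
# roof corners FL,FR,BR,BL ; face bottom L,R
tp=[T(17,165),T(197,178),T(207,25),T(28,13),T(27,252),T(200,262)]
sp=[S(255,180),S(148,37),S(22,128),S(140,283),S(297,140),S(186,8)]
for i,(a,b) in enumerate(zip(tp,sp)):
    z=.207 if i<4 else .13
    P,e=two(t,a,s,b);print(i,onplane(t,a,z)[:2].round(3),onplane(s,b,z)[:2].round(3),P.round(3),round(e,4))
# tray walls top corners from crop
for q,z in [((31,312),.06),((350,330),.06),((342,570),.05),((17,553),.05)]:
    print('tray',onplane(t,(q[0]/4+295-.4,(q[1]-300)/4+125-.4),z).round(3))
# obstacles
for n,uv,z in [('mouse',(257,256),.02),('jar',(257,209),.103),('cup',(256,165),.1),('turqF',(332,264),.009),('turqL',(320,267),.009),('brownL',(374,231),.009),('can',(343,160),.13)]:
    print(n,onplane(t,uv,z).round(3))
for p in (50,55,60):
  for fl in (0,1):
    q,z=tool(-.03,np.radians(p),fl)
    print(p,fl,kinematics.ik([.64,-.245,0.0],q) is not None,kinematics.ik([.53,-.245,.01],q) is not None)
E
```

```text
0 [0.654 0.289] [0.655 0.289] [0.655 0.29  0.203] 0.0012
1 [0.646 0.131] [0.646 0.138] [0.646 0.135 0.199] 0.0056
2 [0.785 0.129] [0.783 0.128] [0.783 0.128 0.213] 0.0002
3 [0.792 0.288] [0.786 0.289] [0.787 0.286 0.22 ] 0.0028
4 [0.589 0.295] [0.59  0.294] [0.589 0.294 0.13 ] 0.0008
5 [0.584 0.136] [0.588 0.136] [0.586 0.136 0.123] 0.002
tray [ 0.845 -0.136  0.06 ]
tray [ 0.838 -0.373  0.06 ]
tray [ 0.658 -0.369  0.05 ]
tray [ 0.665 -0.13   0.05 ]
mouse [ 0.463 -0.012  0.02 ]
jar [ 0.59  -0.011  0.103]
cup [ 0.718 -0.004  0.1  ]
turqF [ 0.446 -0.233  0.009]
turqL [ 0.437 -0.198  0.009]
brownL [ 0.548 -0.358  0.009]
can [ 0.731 -0.249  0.13 ]
50 0 True True
50 1 True True
55 0 True True
55 1 False True
60 0 True True
60 1 True False
```

```bash
python3 - <<'E'
from h import *
from bench import env,kinematics,eyes,monitor
L=np.array([[-.0357,.08],[-.0357,-.08],[.1,-.08],[.1,.08],[-.1,.08],[-.1,-.08]])
W=np.array([[.6545,.289],[.646,.1345],[.784,.1285],[.789,.2885],[.5895,.2945],[.586,.136]])
a,b=L-L.mean(0),W-W.mean(0)
th=np.arctan2((a[:,0]*b[:,1]-a[:,1]*b[:,0]).sum(),(a*b).sum())
R=np.array([[np.cos(th),-np.sin(th)],[np.sin(th),np.cos(th)]]);o=W.mean(0)-R@L.mean(0)
print('box',o.round(4),th.round(4),'res',(L@R.T+o-W).round(4).tolist(),'slot',(R@[-.069,0]+o).round(4))
q,z=tool(-.03,np.radians(55))
env.reach(np.array([.64,-.245,.012])-z*.13,q)
f=eyes.grab_frame('wrist');pickle.dump(f,open('w1.pkl','wb'))
print(monitor.sense()['clock'],monitor.sense()['contact_force'])
hsv=cv2.cvtColor(f["frame"],cv2.COLOR_RGB2HSV)
m=cv2.morphologyEx(cv2.inRange(hsv,(20,110,80),(36,255,255)),cv2.MORPH_CLOSE,np.ones((5,5)))
for c in cv2.findContours(m,0,2)[0]:
  if cv2.contourArea(c)>300:
    p=cv2.approxPolyDP(cv2.convexHull(c),8,True)[:,0];print(p.tolist(),[onplane(f,u,.015)[:2].round(4).tolist() for u in p.astype(float)])
cv2.imwrite('pics/w1.png',f["frame"][:,:,::-1])
E
```

```text
box [0.6867 0.2114] -0.0341 res [[-0.0007, 0.0036], [0.0023, -0.0018], [-0.0001, -0.0004], [0.0004, -0.0005], [0.0, 0.0003], [-0.0019, -0.0011]] slot [0.6178 0.2138]
1.9583 [ 0.03792031  0.19662558 -0.29891224]
[[248, 160], [314, 210], [249, 213]] [[0.6742, -0.216], [0.6231, -0.2757], [0.6221, -0.2168]]
```

View pics/w1.png

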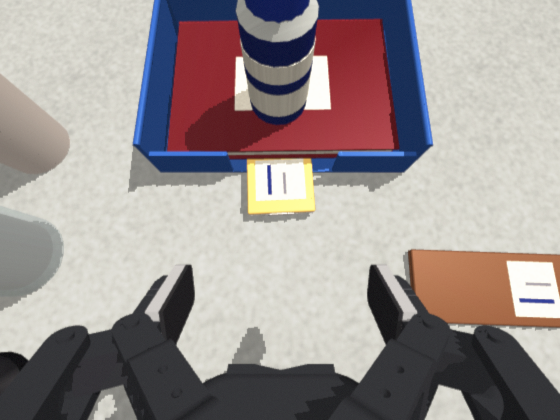

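The wrist view shows the stub's front corners at (249,213) and (314,210), between the fingers and clear of the brown mailer at right. They convert to x 0.6225, y −0.217 to −0.276, so the width agrees. Next I check the IK for every stage, then grasp.

```bash
python3 - <<'E'
from h import *
from bench import env,kinematics,eyes,monitor
P=np.radians(55)
sl=np.array([.6178,.2138,.167])
for fl in (0,1):
  for ex in (.16,.12,.03):
    q,z=tool(-.034,np.radians(95),fl);u=np.array([np.cos(.6981),-.034*np.cos(.6981),-np.sin(.6981)])
    j=kinematics.ik(sl-u*ex+z*.01,q);print('slot',fl,ex,None if j is None else np.round(j,2))
  for ex in (.1,-.055):
    q,z=tool(-.034,np.radians(40),fl);j=kinematics.ik(sl-u*ex,q);print('push',fl,ex,None if j is None else np.round(j,2))
q,z=tool(0,P)
tcp=np.array([.640,-.246,.010])+.0065*z
env.reach(tcp-z*.08,q)
print(env.movel(tcp,.1,guard=8))
s=monitor.sense();print(s['position'],s['contact_force'])
env.close_gripper(60)
s=monitor.sense();print(s['clock'],s['position'],s['contact_force'],s['finger_gap'],s['gripper_force'])
cv2.imwrite('pics/w2.png',eyes.grab_frame('wrist')["frame"][:,:,::-1])
E
```

```text
slot 0 0.16 [0.19 0.37 1.34 0.02 1.51 1.79]
slot 0 0.12 [0.18 0.45 1.29 0.02 1.48 1.78]
slot 0 0.03 [0.15 0.64 1.15 0.02 1.44 1.76]
push 0 0.1 [ 0.29  0.17  1.94 -0.94  0.3   2.7 ]
push 0 -0.055 None
slot 1 0.16 [ 0.19  0.37  1.34  0.02  1.51 -1.35]
slot 1 0.12 [ 0.18  0.45  1.29  0.02  1.48 -1.36]
slot 1 0.03 [ 0.15  0.64  1.15  0.02  1.44 -1.38]
push 1 0.1 [ 0.29  0.17  1.94 -0.94  0.3  -0.44]
push 1 -0.055 None
False
[ 0.64374757 -0.24618051  0.00532595] [-0.50047195  0.10674114  1.070333  ]
3.6 [ 0.64388217 -0.24624707  0.00578783] [-5.40618967  1.02716733  7.53814432] 0.7051337572085845 63.32565608056029
```

View pics/w2.png

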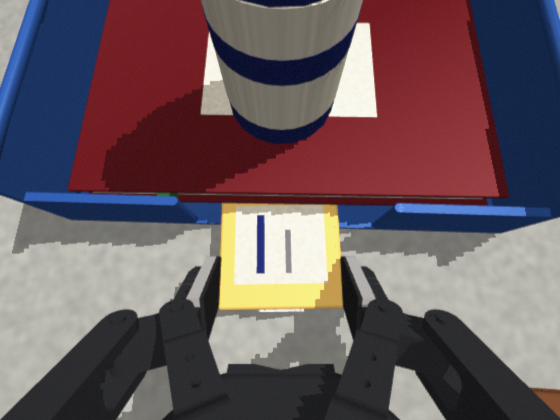

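Both pads grip the stub (its front edge is at row 307). The gap of 0.705 × 85 ≈ 60 mm matches the 62 mm width. Next I draw it out.

```bash
python3 - <<'E'
from h import *
from bench import env,kinematics,eyes,monitor
env.close_gripper(100)
p=monitor.sense()['position'].copy()
for dx,dz,v in ((.0,.0008,.02),(-.05,.001,.05),(-.105,.0015,.04)):
    env.movel(p+[dx,0,dz],v)
    s=monitor.sense();print(s['clock'],s['contact_force'].round(1),round(s['finger_gap'],3),round(s['gripper_force']))
f=eyes.grab_frame('wrist');g=eyes.grab_frame('top')
im=np.hstack([cv2.resize(f["frame"],(400,300)),cv2.resize(g["frame"][110:230,260:420],(400,300),interpolation=2)])
cv2.imwrite('pics/p3.png',im[:,:,::-1])
E
```

```text
4.125 [ 1.   0.6 -1.7] 0.683 107
5.275 [-2.2 -1.3 -0.4] 0.688 108
6.8 [-0.1 -0.4 -0.5] 0.684 108
```

View pics/p3.png

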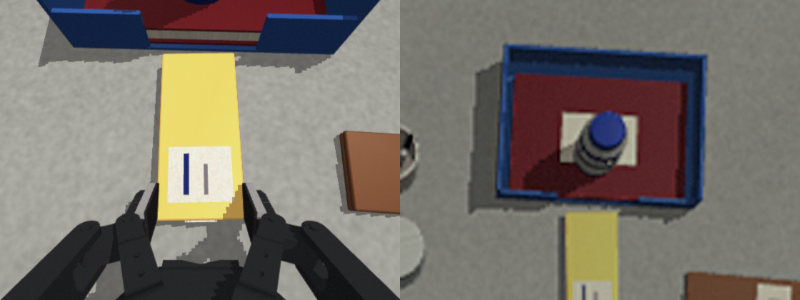

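The left half shows the mailer fully clear of the lip: its far edge is at (165–233,54) and both pads are on it. The can and book still stand in the tray, at (600,140) in the right half. Next I measure the mailer in the hand, lift it and carry it to the box.

```bash
python3 - <<'E'
from h import *
from bench import env,kinematics,eyes,monitor
f=eyes.grab_frame('wrist')
hsv=cv2.cvtColor(f["frame"],cv2.COLOR_RGB2HSV)
m=cv2.inRange(hsv,(20,90,70),(36,255,255))
c=max(cv2.findContours(m,0,2)[0],key=cv2.contourArea)
p=cv2.approxPolyDP(cv2.convexHull(c),6,True)[:,0].astype(float)
w=[onplane(f,u,.0165) for u in p];print(p.tolist(),np.round(w,4).tolist())
s=monitor.sense();P=s['position'];print(P)
q0=s['ee_rot']
env.movel(P+[-.0,0,.05],.1); env.movel(P+[-.02,0,.30],.25)
# nominal mailer frame in the tool: rear end x at pull end
rear=np.array([.6225-.105,-.246,.0075])
R0=Ro.from_quat(q0)
M_R=R0.inv()*Ro.identity(); M_t=R0.inv().apply(rear-P)   # mailer rear-underside point in tool
np.savez('M.npz',q=M_R.as_quat(),t=M_t);print(M_t)
s=np.array([.6178,.2138,.167]);B=Ro.from_euler('ZY',[-.0341,np.radians(40)])
# want rear-underside point at distance D outside face, underside 7mm above chute
def tcp(D,up):
    pt=s+B.apply([-D,0,-.022+up]); R=B*M_R.inv()
    return pt-R.apply(M_t),R.as_quat()
pos,q=tcp(.136+.035,.007);print(pos)
env.reach(pos+[-.02,0,.06],q)
env.movel(pos,.15)
st=monitor.sense();print(st['clock'],st['joints'].round(2),st['contact_force'].round(2))
d={n:eyes.grab_frame(n) for n in('side','top','wrist')};pickle.dump(d,open('f4.pkl','wb'))
T=B.as_matrix();
for n in('side','top'):
  f=d[n];hsv=cv2.cvtColor(f["frame"],cv2.COLOR_RGB2HSV);m=cv2.inRange(hsv,(20,90,70),(36,255,255))
  for c in cv2.findContours(m,0,2)[0]:
    if cv2.contourArea(c)>60: print(n,cv2.approxPolyDP(cv2.convexHull(c),3,True)[:,0].tolist())
  print([proj(f,s+B.apply([-.171+a,b,-.006])).round(0).tolist() for a,b in((0,.031),(0,-.031),(.136,-.031),(.136,.031))])
im=np.hstack([cv2.resize(d['top']["frame"][100:265,100:320],(400,300),interpolation=2),cv2.resize(d['side']["frame"][210:360,240:440],(400,300),interpolation=2)])
cv2.imwrite('pics/p4.png',im[:,:,::-1])
E
```

```text
[[326.0, 74.0], [341.0, 304.0], [222.0, 309.0], [227.0, 78.0]] [[0.6521, -0.2736, 0.0165], [0.5204, -0.2753, 0.0165], [0.5182, -0.218, 0.0165], [0.6493, -0.2141, 0.0165]]
[ 0.53905247 -0.24628542  0.00757766]
[-0.01769876 -0.00028775 -0.01229909]
[0.49378705 0.21774489 0.25163184]
11.025 [0.19 0.38 1.36 0.02 1.49 1.79] [-0.49 -0.25 -0.16]
side [[388, 257], [405, 278], [370, 306], [354, 285]]
[[412.0, 274.0], [393.0, 252.0], [352.0, 286.0], [369.0, 307.0]]
top [[182, 204], [177, 224], [173, 224], [174, 203]]
[[149.0, 237.0], [174.0, 239.0], [183.0, 204.0], [160.0, 202.0]]
```

View pics/p4.png

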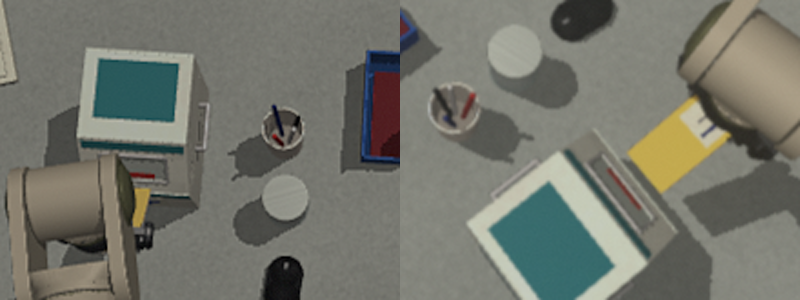

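The mailer's leading corners are at side (354,285) and (370,306), within 2 px of the prediction. At top its right corner is at (182,204), within 1 px. It is aligned with the slot, so I insert it.

```bash
cat >> h.py <<'E'
_s=np.array([.6178,.2138,.167]);B=Ro.from_euler('ZY',[-.0341,np.radians(40)])
def slotp(D,up,y=0): return _s+B.apply([-D,y,-.022+up])
def tcpM(D,up):
    M=np.load('M.npz');R=B*Ro.from_quat(M['q']).inv();return slotp(D,up)-R.apply(M['t'])
E
python3 - <<'E'
from h import *
from bench import env,kinematics,eyes,monitor
for D in (.136,.115,.095,.075,.055,.040):
    h=env.movel(tcpM(D,.007),.05,guard=15)
    s=monitor.sense();F=B.inv().apply(s['contact_force']);print(D,h,s['clock'],F.round(1),round(s['finger_gap'],3))
    if h: break
for p in range(40,70,3):
  for fl in(0,1):
    q,z=tool(-.034,np.radians(p),fl)
    J=[kinematics.ik(slotp(D,.014),q) for D in(.1,.04,0,-.03,-.055)]
    print(p,fl,[None if j is None else j[3:].round(2).tolist() for j in J][::2], [j is not None for j in J])
f=eyes.grab_frame('side');g=eyes.grab_frame('top')
im=np.hstack([cv2.resize(g["frame"][100:265,100:320],(400,300),interpolation=2),cv2.resize(f["frame"][210:360,240:440],(400,300),interpolation=2)])
cv2.imwrite('pics/p5.png',im[:,:,::-1])
E
```

```text
0.136 False 12.025 [ 1.1 -0.1 -0.4] 0.682
0.115 False 12.5917 [-2.9 -0.7 -2. ] 0.683
0.095 False 13.1417 [ 9.  -0.  -4.8] 0.685
0.075 False 13.6917 [ 8.   0.8 -5.9] 0.684
0.055 False 14.2417 [ 4.9  0.1 -6.3] 0.685
0.04 False 14.6917 [ 1.  -0.1 -5.6] 0.685
40 0 [[-1.0, 0.3, 2.76], None, None] [True, False, False, False, False]
40 1 [[-1.0, 0.3, -0.38], None, None] [True, True, False, False, False]
43 0 [[-0.77, 0.34, 2.53], [-1.01, 0.23, 2.76], [-1.15, 0.2, 2.88]] [True, True, True, True, True]
43 1 [[-0.77, 0.34, -0.61], [-1.01, 0.23, -0.39], [-1.15, 0.2, -0.26]] [True, True, True, True, True]
46 0 [[-0.59, 0.39, 2.36], [-0.73, 0.27, 2.47], [-0.79, 0.23, 2.52]] [True, True, True, True, True]
46 1 [[-0.59, 0.39, -0.79], [-0.73, 0.27, -0.67], [-0.79, 0.23, -0.62]] [True, True, True, True, True]
49 0 [[-0.47, 0.45, 2.23], [-0.53, 0.33, 2.28], [-0.56, 0.29, 2.29]] [True, True, True, True, True]
49 1 [[-0.47, 0.45, -0.91], [-0.53, 0.33, -0.87], [-0.56, 0.29, -0.85]] [True, True, True, True, True]
52 0 [[-0.37, 0.51, 2.14], [-0.4, 0.4, 2.15], [-0.41, 0.36, 2.14]] [True, True, True, True, T
[... 408 characters left out ...]
 [[-0.25, 0.65, -1.13], [-0.25, 0.54, -1.15], [-0.24, 0.51, -1.17]] [True, True, True, True, True]
61 0 [[-0.2, 0.72, 1.96], [-0.2, 0.62, 1.94], [-0.19, 0.58, 1.92]] [True, True, True, True, True]
61 1 [[-0.2, 0.72, -1.18], [-0.2, 0.62, -1.2], [-0.19, 0.58, -1.22]] [True, True, True, True, True]
64 0 [[-0.16, 0.79, 1.93], [-0.16, 0.69, 1.9], [-0.15, 0.66, 1.88]] [True, True, True, True, True]
64 1 [[-0.16, 0.79, -1.21], [-0.16, 0.69, -1.24], [-0.15, 0.66, -1.26]] [True, True, True, True, True]
67 0 [[-0.13, 0.86, 1.9], [-0.13, 0.76, 1.87], [-0.12, 0.73, 1.85]] [True, True, True, True, True]
67 1 [[-0.13, 0.86, -1.24], [-0.13, 0.76, -1.27], [-0.12, 0.73, -1.29]] [True, True, True, True, True]
```

View pics/p5.png

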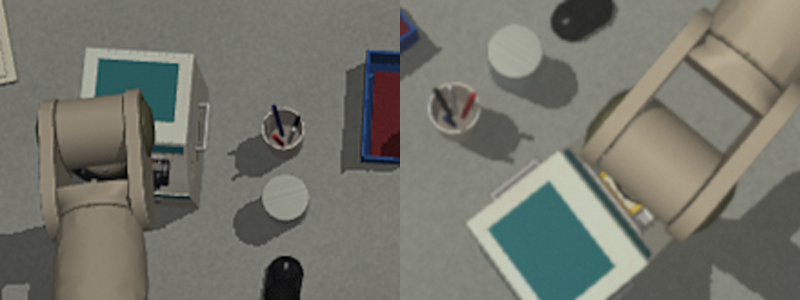

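The mailer is 96 mm in: only the label end shows, at side (625,185), and the flap load is as expected. Next I set it down on the chute, release and back off.

```bash
python3 - <<'E'
from h import *
from bench import env,kinematics,eyes,monitor
print(env.movel(tcpM(.040,.0015),.02,guard=5))
s=monitor.sense();print(s['contact_force'].round(1), B.inv().apply(s['position']-tcpM(.04,.007)).round(4))
env.release();env.hold(.2)
s=monitor.sense();z=Ro.from_quat(s['ee_rot']).as_matrix()[:,2]
p=s['position']-z*.09;env.movel(p,.15)
q,_=tool(-.034,np.radians(52))
env.reach(slotp(.15,.03),q)
env.close_gripper(30)
print(monitor.sense()['clock'],monitor.sense()['contact_force'].round(1))
d={n:eyes.grab_frame(n) for n in('side','top','wrist')};pickle.dump(d,open('f6.pkl','wb'))
im=np.hstack([cv2.resize(d['wrist']["frame"],(400,300)),cv2.resize(d['side']["frame"][210:360,240:440],(400,300),interpolation=2)])
cv2.imwrite('pics/p6.png',im[:,:,::-1])
for n in('side','wrist'):print([proj(d[n],slotp(a,.009,b)).round(0).tolist() for a,b in((.04,.031),(.04,-.031),(0,-.031),(0,.031))])
E
```

```text
True
[-0.4 -0.   3.6] [-0.0003  0.     -0.0059]
18.1417 [ 0.5 -0.3 -0.3]
[[372.0, 305.0], [355.0, 284.0], [344.0, 293.0], [360.0, 314.0]]
[[245.0, 198.0], [316.0, 198.0], [312.0, 177.0], [249.0, 178.0]]
```

View pics/p6.png

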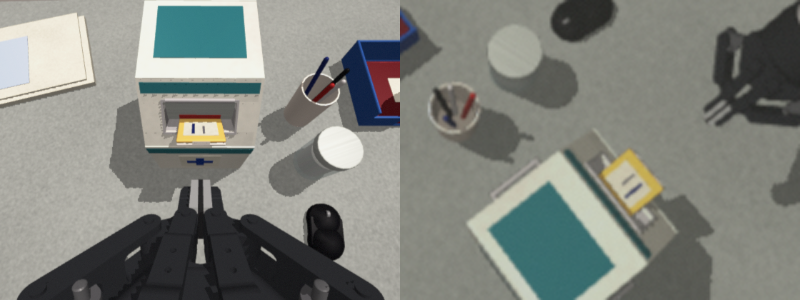

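Left: the stub lies square on the chute, near edge at (177–225,142), matching the prediction. The closed fingers are in line with it. Next I push it through.

```bash
python3 - <<'E'
from h import *
from bench import env,kinematics,eyes,monitor
q,_=tool(-.034,np.radians(48))
env.reach(slotp(.11,.014),q)
env.movel(slotp(.05,.014),.1,guard=10)
for D in (.03,.01,-.01,-.03,-.045,-.054):
    h=env.movel(slotp(D,.014),.05,guard=25)
    s=monitor.sense();print(D,h,s['clock'],B.inv().apply(s['contact_force']).round(1),B.inv().apply(s['position']-slotp(D,.014)).round(4))
    if h: break
if not h:
    env.movel(slotp(.12,.018),.12)
    env.reach(slotp(.22,.03),q);env.hold(.3)
d={n:eyes.grab_frame(n) for n in('side','top','wrist')};pickle.dump(d,open('f7.pkl','wb'))
print(monitor.sense()['clock'])
im=np.vstack([np.hstack([cv2.resize(d['wrist']["frame"],(400,300)),cv2.resize(d['side']["frame"][210:360,240:440],(400,300),interpolation=2)]),np.hstack([cv2.resize(d['top']["frame"],(400,300),interpolation=3),cv2.resize(d['side']["frame"],(400,300),interpolation=3)])])
cv2.imwrite('pics/p7.png',im[:,:,::-1])
E
```

```text
0.03 False 19.8833 [-0.5  0.2  0.4] [ 0.0002 -0.0001 -0.0005]
0.01 False 20.4333 [-0.2 -0.4  0.7] [ 0.0003 -0.0001 -0.0001]
-0.01 False 20.9833 [ 0.3  0.2 -0. ] [ 0.0003 -0.0001 -0.0002]
-0.03 False 21.5333 [-1.8  0.3 -5.4] [ 0.0003 -0.0002 -0.0013]
-0.045 False 21.9833 [ 1.6  1.2 -5.1] [ 0.0001 -0.0002 -0.0009]
-0.054 False 22.3167 [ 0.4 -0.  -4.9] [ 0.0002 -0.     -0.0004]
24.85
```

View pics/p7.png

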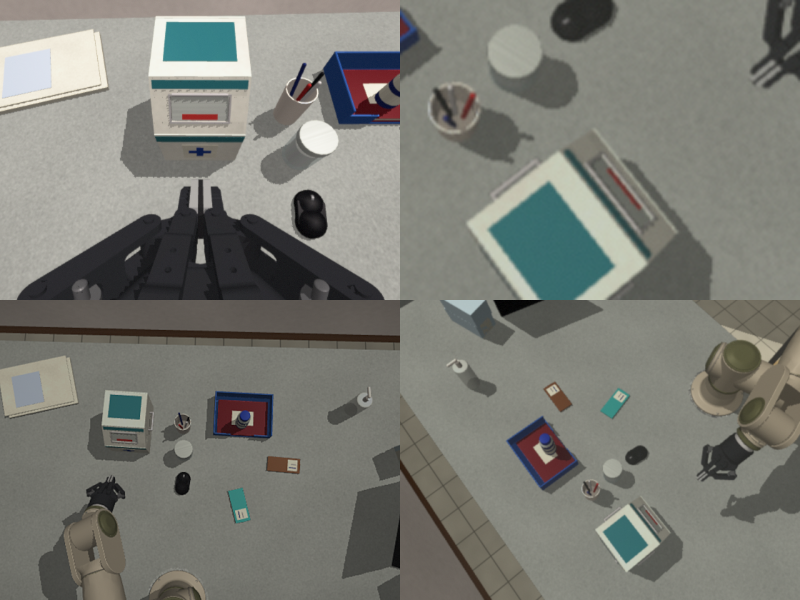

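The wrist view shows the flap shut, with its red strip back at (200,117) as at the start, and no yellow left anywhere. The book and can are in the tray; the mouse, jar and cup have not moved. The arm touches nothing.

```bash
python3 -c "
from bench import job
print(job.hand_in())"
```

```text
the job is handed in; nothing more can be done
None
```

The yellow mailer is out of the tray and posted through the flap, which has shut behind it; the book and can are still in the tray, the mouse, cup and jar are unmoved, and I handed the job in at about 25 s.

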